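# Refit the spacer, washer and push-in retainer of a mail organizer's key wheel

### The job

Put the key wheel on top of the mail organizer back together: slide the white spacer sleeve over the hollow post until it sits on the wheel, lay the steel washer over the post onto the sleeve, then push the steel retainer knob's stem into the post until it clicks and its flange lies on the washer. The post floats in its clamp, so feel for it, and never load the organizer with more than 40 N; leave the coaster, door wedge, car fob and pen where they are, and let go of everything at the end.

Things in the scene. Friction and masses are not known exactly. Their poses are not given: they have to be found in the camera images.
- deck (a point): The clamp of the post, on the flat deck (140 mm high, 30 mm from its front edge, midway across) of the white sheet-steel mail organizer (fixed to the table; body 110 mm deep, 220 mm wide, with a tilt-out bin in front); z up, x towards the bin, y along its width.
- seat (a point): 31 mm above the clamp of the post in the deck, the height of the flat top of the key wheel: a white disc 92 mm across, turning freely about the post. Axes as deck. Fixed to the organizer: marks the middle of the clamp, not the post, whose axis starts up to 7 mm off it along x and along y, unmeasured; about 3 N of friction holds it, a harder push slides it (to 9 mm off each way).
- rim (a point): 26.5 mm above seat: height of the rim of the post, an upright steel tube, outside diameter 30 mm, bore 21 mm, outer edge bevelled 2 mm in over the last 2.5 mm. Fixed to the organizer at the middle of the clamp; the post itself stands a few mm off (see seat). In the bore, 5 mm under the rim, two sprung balls narrow it: 6 to 12 N pushes the stem of the retainer past them.
- sleeve_mid (a point): Centre, half-way up, of the loose spacer sleeve: white plastic tube, outside diameter 46 mm, bore 34 mm, 22 mm high, about 30 g, standing upright on the table; z is its axis. Seated on the wheel, its centre is 11 mm above seat.
- washer_mid (a point): Centre, half-way up, of the loose thick steel washer: outside diameter 56 mm, hole 34 mm, 6 mm thick, about 70 g, flat on the table; z is its axis. Seated on the sleeve, its centre is 25 mm above seat.
- retainer_mid (a point): Centre, half-way up, of the loose steel retainer, 36 mm high, about 120 g, standing upright on its stem; z up along its axis. From below: stem 16 mm long, flange 40 mm across and 4 mm thick, knob. Fully home, the flange lies on the washer and this centre is 30 mm above seat; before the click it stands at least 4 mm higher.
- retainer_knob (a point): Middle of the knob of the retainer, 10 mm above retainer_mid: 26 mm across, 16 mm high, to be gripped. The stem below has a tip 14.4 mm across that widens to 18 mm at 3 to 5 mm up, then a neck 14 mm across from 8 mm up.
- coaster: Bystander: round white ceramic coaster, 96 mm across, 8 mm high; origin at the centre of its underside.
- wedge: Bystander: grey plastic door wedge, 110 x 40 mm, 28 mm high; origin at the middle of its underside, x along its length.
- fob: Bystander: black rubberized car fob, 68 x 36 x 14 mm; origin at the middle of its underside, x along its length.
- pen: Bystander: aluminium pen, 135 mm long, 9 mm thick; origin at the middle of its underside, x along its length.
Things that resemble listed ones, but are neither listed nor needed, are in the scene too. Of the things that look like the part that bears sleeve_mid, take the one that is farthest to the robot's left at the start. There is more than one size of the part that bears retainer_mid; the job needs the smaller.

How it is judged:
By the outcome, as a careful person would: the job done as asked, in the order asked, and still so for the second after the job is handed in, with the robot touching nothing.
It also fails if it takes over 72 s, if anything falls off the work surface, if the arm or the gripper's body presses on something with over 40 N, if the wrist force passes 120 N, or if a joint passes its speed limit or range.

### The arm

A 6-joint arm with a two-finger parallel gripper is mounted at the origin on the work surface. World frame = base frame: x ahead of the robot, y to its left, z up, the work surface at z = 0. Lengths are in m, angles in rad, forces in N, time in s.
With the tool pointing down it reaches from about 0.375 to 0.975 m from the base axis. Payload 3.8 kg.
Tool frame: the origin (TCP) lies midway between the tips of the shut fingers; the grasp point (between the pads) lies 19 mm behind it; z points along the fingers, y is the line along which they close (so a half turn about z gives the same grasp; the last joint's range is limited). The gripper opens to 85 mm and grips with 20 to 120 N. Pads are 22 mm wide; open, the fingers measure 114 mm over their backs; the gripper's body (76 mm by 85 mm) begins 54 mm behind the grasp point. The pads swing forward as they close: fully open they stand 13 mm farther back than shut.
Start: joints at [-1.381, 0.264, 1.604, -0, 1.274, -0.037], TCP at [0.152, -0.658, 0.231] pointing down, gripper open.
Joint ranges: [-2.63, 2.63], [-0.94, 2.18], [0.31, 2.57], [-1.31, 4.45], [0, 2.66], [-2.55, 2.55]. Speed limits (rad/s): [2.57, 2.57, 3.14, 3.14, 3.14, 3.14].

### API

Orientations are given as a rotation vector (axis times angle).
In Python, from workcell import sensors, viewer, job gives the robot as it stands.
- The arm moves only by the shell command python3 -m inch 'ROWS' [FORCE]. ROWS is JSON, one flat list of numbers, 7 for each row, row after row: the shift along the tool's x, y, z in mm, then the turn, a rotation vector about the tool's x, y, z in degrees, then the finger opening in mm, from 0 to 85.4. A call has exactly 8 rows; each row shifts and turns the commanded pose from where the row before left it, along the tool's axes as they then stand; what a row does not reach is not made up. A row lasts 1/10 s, in which the tool goes at most 50 mm and 8.59 degrees, less where a joint would pass 70% of its speed; a pose out of reach is approached as far as the arm can. A call is refused whole if a number of a shift passes 50 or a number of a turn 8.59, either way. A call with a gripper value outside its range is refused whole. The fingers move at their own pace and stop on an object; FORCE is the grip in N (left out, the last holds). Time passes only in rows, so rows that do not move let the fingers close, or fill a call up. It gives the time, the measured TCP pose, the force, the opening and the grip force at its end, in the units of the state.
- sensors.read_state(): the state, without advancing time (a new reading comes with each control period).
- viewer.read_camera(name): name is "side" or "top"; returns the picture (480x640x3 uint8, red, green, blue); there is no depth.
- viewer.camera_params(name): a dict with "K" (3x3 intrinsics, pixels), "world_to_cam" (4x4, takes a point from world to camera coordinates). Camera axes: x right, y down, z forward; pixel columns grow to the right and rows downward; lengths in m; the calibration is good to about 2 mm. A picture is of the moment at which its call begins. camera_params takes no time and is no camera call.
- job.finish_job(): hands the job in; it is judged then, once.
The state is a dict: "time": time; "q": joint angles; "joint_vel": joint speeds; "joint_torque": joint torques, N m; "tool_pos": TCP position; "tcp_rot": TCP orientation; "wrist_force": force on the tool from outside, world axes, zero at the start; "torque": the same for the moment, N m; "width": opening from 0.0 (shut) to 1.0 (fully open); "grip_force": force on a finger pad.
Only numpy, scipy, OpenCV 4.12 (cv2) and the standard library are available. Lean on these libraries where they do the work, as an engineer would, in place of code of your own. Each camera call takes 0.05 s, during which the arm holds its last target. There are 200 camera calls.

## Working session

There is one attempt and no reset: what is moved stays moved. The work goes in short steps, Python scripts to look and compute and a shell command to move; the robot and the scene stay as the last step left them, time stands still between calls to the robot, and variables do not carry over. Pictures are saved under pics/ and viewed, at most 10 in all, crops included, and the job is handed in when it is done.

```bash
mkdir -p pics; ls; python3 - <<'E'
from workcell import sensors, viewer
import cv2,numpy as np
for n in ("side","top"):
    cv2.imwrite(f"pics/{n}0.png",viewer.read_camera(n)[:,:,::-1]); p=viewer.camera_params(n); print(n,np.round(p["K"],1).tolist(),np.round(p["world_to_cam"],4).tolist())
s=sensors.read_state(); print({k:np.round(v,3).tolist() for k,v in s.items()})
E
```

```text
pics
side [[454.4, 0.0, 319.0], [0.0, 454.4, 242.0], [0.0, 0.0, 1.0]] [[0.9452, -0.3265, 0.0085, -0.575], [-0.17, -0.5139, -0.8408, 0.1606], [0.2788, 0.7933, -0.5412, 0.7634], [0.0, 0.0, 0.0, 1.0]]
top [[541.0, 0.0, 317.7], [0.0, 541.0, 237.9], [0.0, 0.0, 1.0]] [[-0.0147, -0.9999, 0.0091, -0.0814], [-0.9961, 0.0138, -0.0869, 0.5963], [0.0867, -0.0104, -0.9962, 1.3215], [0.0, 0.0, 0.0, 1.0]]
{'time': 0.1, 'q': [-1.381, 0.265, 1.605, -0.0, 1.274, -0.037], 'joint_vel': [0.001, -0.001, -0.001, -0.001, -0.0, -0.001], 'joint_torque': [0.001, -51.67, -36.859, -0.0, 0.006, 0.0], 'tool_pos': [0.152, -0.657, 0.23], 'tcp_rot': [-3.119, -0.355, 0.0], 'wrist_force': [0.011, -0.57, -0.576], 'torque': [-0.036, 0.001, 0.008], 'grip_force': 0.0, 'width': 0.999}
```

View pics/side0.png

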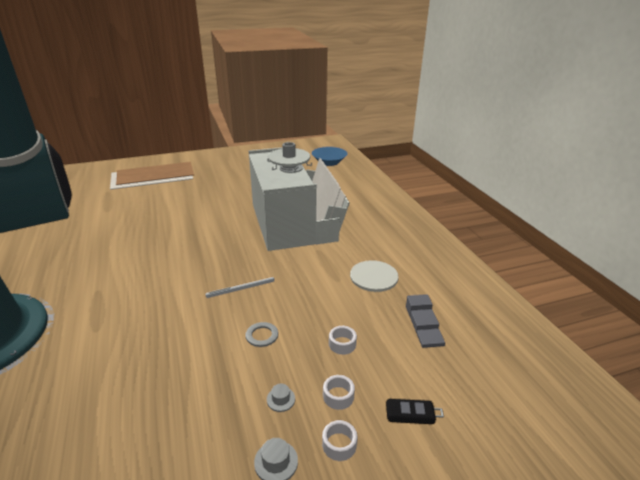

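View pics/top0.png

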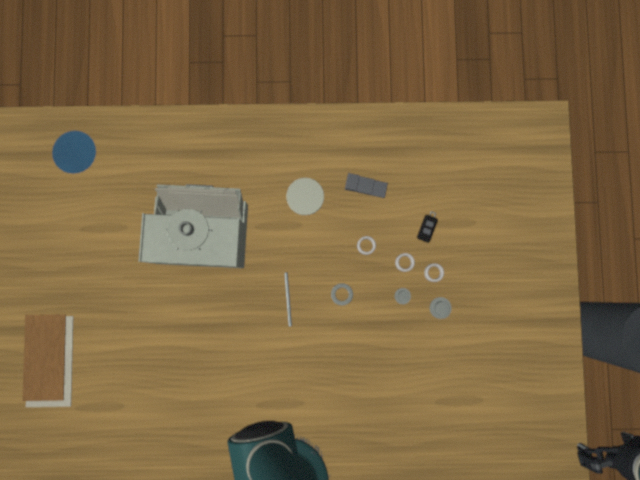

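Side view: white rings at (342,339), (339,391), (339,440); washer (262,334), small retainer (281,397), big one (275,460); post (289,150). In the top view, image left is +y, so the sleeve to take is at (366,245). Washer is at (342,294), small retainer at (403,296), post at (187,229).

```bash
cat > loc.py <<'E'
import cv2,numpy as np
from scipy.optimize import least_squares
from workcell import viewer
P={n:viewer.camera_params(n) for n in("side","top")}
def proj(n,X):
    p=P[n]; T=np.array(p["world_to_cam"]); c=np.atleast_2d(X)@T[:3,:3].T+T[:3,3]; u=c@np.array(p["K"]).T; return u[:,:2]/u[:,2:]
def unproj(n,uv,z):
    p=P[n]; T=np.array(p["world_to_cam"]); R=T[:3,:3]; o=-R.T@T[:3,3]; d=R.T@np.linalg.solve(p["K"],[*uv,1]); return o+d*(z-o[2])/d[2]
a=np.linspace(0,2*np.pi,60)
def sil(n,x,y,cyl):   # centroid of the union of cylinders (r,z0,z1), S-times supersampled
    S=16; c=proj(n,[[x,y,cyl[0][1]]])[0].round()-40; m=np.zeros((80*S,80*S),np.uint8)
    for r,z0,z1 in cyl:
        pts=np.vstack([proj(n,np.c_[x+r*np.cos(a),y+r*np.sin(a),0*a+z]) for z in(z0,z1)])
        cv2.fillConvexPoly(m,cv2.convexHull(((pts-c+.5)*S-.5).round().astype(np.int32)),1)
    M=cv2.moments(m,True); return np.array([M["m10"],M["m01"]])/M["m00"]/S-.5+.5/S+c, M["m00"]/S/S
def fit(obs,cyl,x0):  # obs {cam:centroid}
    f=lambda v:np.concatenate([sil(n,*v,cyl)[0]-o for n,o in obs.items()])
    r=least_squares(f,x0,diff_step=.005,method='lm'); return r.x,f(r.x)
def blob(mask,uv):
    k,l,st,ce=cv2.connectedComponentsWithStats(mask.astype(np.uint8)); h,w=mask.shape
    yy,xx=np.mgrid[:h,:w]; d=np.where(mask,np.hypot(xx-uv[0],yy-uv[1]),1e9); i=l.flat[d.argmin()]
    c=cv2.findContours((l==i).astype(np.uint8),cv2.RETR_EXTERNAL,cv2.CHAIN_APPROX_NONE)[0]; m=np.zeros((h,w),np.uint8); cv2.drawContours(m,c,-1,1,-1)
    M=cv2.moments(m,True); return np.array([M["m10"],M["m01"]])/M["m00"],int(M["m00"])
E
python3 - <<'E'
from loc import *
I={n:cv2.imread(f"pics/{n}0.png") for n in P}
objs=dict(sleeve=([(.023,0,.022)],(342,339),(366,245)),sl2=([(.023,0,.022)],(339,391),(405,262)),washer=([(.028,0,.006)],(262,334),(342,294)),ret=([(.009,0,.016),(.02,.016,.02),(.013,.02,.036)],(281,397),(403,296)),big=([(.026,.016,.022)],(275,460),(441,308)),coaster=([(.048,0,.008)],(374,275),(305,196)))
for k,(cyl,us,ut) in objs.items():
    obs={};ar={}
    for n,u in(("side",us),("top",ut)):
        hsv=cv2.cvtColor(I[n],cv2.COLOR_BGR2HSV); obs[n],ar[n]=blob(hsv[:,:,1]<75,u)
    x0=unproj("top",obs["top"],.01)[:2]; x,r=fit(obs,cyl,x0)
    print(k,x.round(4),"res",r.round(2),ar,{n:int(sil(n,*x,cyl)[1]) for n in obs})
for n,u in(("side",(289,150)),("top",(187,229))):
    g=cv2.cvtColor(I[n],cv2.COLOR_BGR2GRAY); print(n); print(g[u[1]-14:u[1]+16,u[0]-13:u[0]+14])
E
```

```text
sleeve [ 0.5763 -0.2101] res [ 0.11  0.34 -0.42  0.05] {'side': 705, 'top': 295} {'side': 709, 'top': 282}
sl2 [ 0.5323 -0.306 ] res [ 0.1   0.21 -0.34  0.05] {'side': 945, 'top': 306} {'side': 956, 'top': 291}
washer [ 0.4545 -0.1467] res [ 0.2   0.36 -0.43  0.18] {'side': 654, 'top': 395} {'side': 696, 'top': 396}
ret [ 0.4481 -0.297 ] res [ 0.21  0.29 -0.43  0.23] {'side': 632, 'top': 218} {'side': 634, 'top': 209}
big [ 0.4186 -0.3851] res [ 0.28  1.28 -2.44 -0.17] {'side': 1506, 'top': 392} {'side': 1426, 'top': 359}
coaster [ 0.7047 -0.0575] res [ 0.11  0.49 -0.44  0.02] {'side': 1228, 'top': 1134} {'side': 1240, 'top': 1123}
side
[[ 66  66  67  68  67  67  67  66  66  66  67  68  70  69  69  69  68  68
   68  69  71  76  77  82  83  87  90]
 [ 67  68  69  70  70  69  72  71  71  74  77  82  86  86  89  93  93  97
  100 100 101 103 105 108 110 112 116]
 [ 78  81  86  86  91  95  99 102 103 103 106 109 112 112 115 118 117 119
  123 124 125 129 131 132 133 136 137]
 [107 109 112 112 114 118 122 125 125 123 124 126 128 129 131 131 132 133
  136 139 142 146 149 150 150 151 152]
 [1
[... 5630 characters left out ...]
 156 158 156 156 158]
 [155 154 154 153 153 156 152 158 156 154 152 155 155 155 160 157 160 153
  157 158 157 157 156 158 159 158 156]
 [154 154 153 153 152 154 157 157 157 153 158 155 155 155 157 159 156 159
  159 157 157 154 154 158 160 157 160]
 [152 155 155 154 161 158 156 156 155 155 157 154 154 157 155 158 159 156
  156 156 157 155 159 156 156 156 154]
 [153 154 153 157 157 158 156 155 157 155 155 155 156 156 158 157 157 159
  160 157 157 156 158 159 155 157 154]
 [154 155 157 157 160 156 157 155 156 155 154 156 156 157 158 158 160 157
  159 158 158 155 158 156 157 156 151]
 [160 158 155 156 155 159 157 156 154 153 154 155 155 156 156 155 157 156
  155 156 154 156 155 157 154 152 141]]
```

```bash
python3 - <<'E'
from loc import *
I={n:cv2.imread(f"pics/{n}0.png",0) for n in P}
cyl=[(.015,.171,.195),(.013,.195,.1975)]
def part(n,u,t):
    m=np.zeros(I[n].shape,bool); s=np.s_[u[1]-10:u[1]+11,u[0]-10:u[0]+11]; m[s]=I[n][s]<t
    return blob(m,u)
for t in(110,120,130,140):
    obs={};ar={}
    obs["top"],ar["top"]=part("top",(187,229),t)
    o,ar["side"]=part("side",(289,150),min(t,125)); obs["side"]=o
    x,r=fit(obs,cyl,unproj("top",obs["top"],.19)[:2])
    xt,_=fit({"top":obs["top"]},cyl,x)
    print(t,x.round(4),r.round(2),xt.round(4),ar,{n:int(sil(n,*x,cyl)[1]) for n in obs})
# wheel/organizer corners on the deck for context
for uv in((144,214),(240,219),(236,265),(140,262)): print(uv,unproj("top",uv,.14).round(3))
E
```

```text
110 [0.6042 0.1928] [-0.72 -0.04  0.17  1.83] [0.6041 0.1912] {'top': 51, 'side': 164} {'top': 184, 'side': 211}
120 [0.6065 0.1997] [-0.39  0.28  0.36  0.81] [0.6071 0.1988] {'top': 104, 'side': 176} {'top': 185, 'side': 208}
130 [0.6066 0.2005] [-0.29  0.07  0.17  0.69] [0.6067 0.1998] {'top': 178, 'side': 189} {'top': 185, 'side': 208}
140 [0.6066 0.201 ] [-0.25  0.04  0.11  0.61] [0.6067 0.2005] {'top': 203, 'side': 189} {'top': 185, 'side': 208}
(144, 214) [0.645 0.307 0.14 ]
(240, 219) [0.631 0.088 0.14 ]
(236, 265) [0.526 0.097 0.14 ]
(140, 262) [0.536 0.315 0.14 ]
```

```bash
python3 -m inch '[0,0,0,0,0,6.5,85, 0,0,0,0,0,6.5,85, 33,-35,0,0,0,0,70, 33,-35,0,0,0,0,70, 33,-35,0,0,0,0,70, 33,-35,0,0,0,0,70, 33,-35,0,0,0,0,70, 33,-35,0,0,0,0,70]' 30
python3 -m inch '[32,-34,10,0,0,0,70, 32,-34,10,0,0,0,70, 32,-34,10,0,0,0,70, 32,-34,10,0,0,0,70, 32,-34,10,0,0,0,70, 32,-34,10,0,0,0,70, 32,-34,10,0,0,0,70, 0,0,0,0,0,0,70]'
```

```text
time: 0.9
tool_pos: [0.3506, -0.4459, 0.2308]
tcp_rot: [-3.141, 0.001, 0.0]
wrist_force: [1.0, -1.0, 0.8]
width: 0.821
grip_force: 0.0
time: 1.7
tool_pos: [0.5757, -0.2049, 0.159]
tcp_rot: [-3.139, -0.008, 0.003]
wrist_force: [-0.4, -0.2, 0.2]
width: 0.82
grip_force: 0.0
```

```bash
python3 -m inch '[0,0,30,0,0,0,70, 0,0,40,0,0,0,70, 0,0,30,0,0,0,70, 0,0,0,0,0,0,70, 0,0,0,0,0,0,70, 0,0,0,0,0,0,70, 0,0,0,0,0,0,70, 0,0,0,0,0,0,70]'; python3 - <<'E'
from workcell import viewer
import cv2
for n in("side",): cv2.imwrite(f"pics/{n}1.png",cv2.resize(viewer.read_camera(n)[220:460,180:500,::-1],None,fx=2.4,fy=2.4))
E
```

```text
time: 2.5
tool_pos: [0.5751, -0.2104, 0.0634]
tcp_rot: [3.14, -0.0, 0.005]
wrist_force: [-0.4, -0.2, -0.3]
width: 0.824
grip_force: 0.0
```

View pics/side1.png

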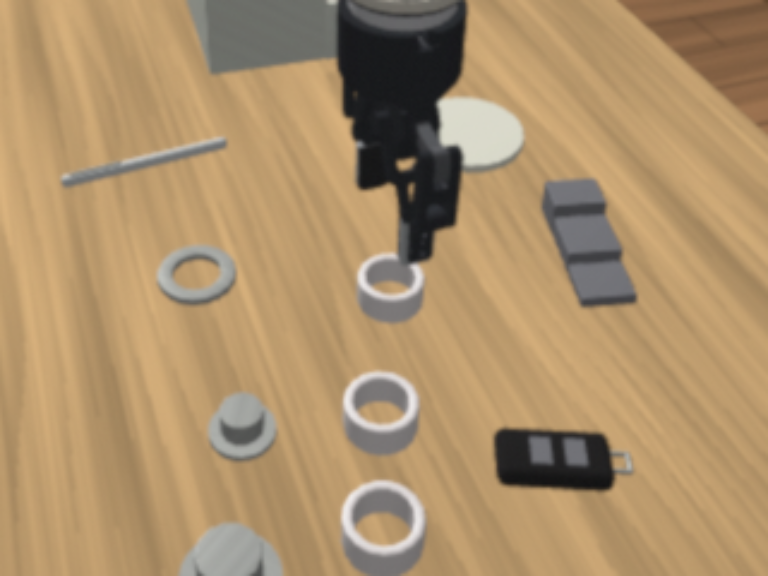

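The gripper is straddling the intended sleeve (crop 390,285), and the table around it is clear. I'll descend and grip.

```bash
python3 -m inch '[1,0,30,0,0,0,70, 0,0,22,0,0,0,70, 0,0,8,0,0,0,70, 0,0,0,0,0,0,70, 0,0,0,0,0,0,40, 0,0,0,0,0,0,40, 0,0,0,0,0,0,40, 0,0,0,0,0,0,40]' 30
```

```text
time: 3.35
tool_pos: [0.5763, -0.2103, 0.0031]
tcp_rot: [3.14, -0.0, 0.005]
wrist_force: [-0.4, 0.1, 5.3]
width: 0.524
grip_force: 31.1
```

```bash
python3 -m inch '[0,0,-30,0,0,0,40, 0,0,-47,0,0,0,40, 0,0,-47,0,0,0,40, 0,-20,-42,0,0,0,40, 0,-35,-34,0,0,0,40, 3,-35,-30,0,0,0,40, 3,-45,-10,0,0,0,40, 4,-45,0,0,0,0,40]'
python3 -m inch '[4,-48,0,0,0,0,40, 4,-48,0,0,0,0,40, 4,-48,0,0,0,0,40, 4,-45,0,0,0,0,40, 4,-30,0,0,0,0,40, 0,-12,0,0,0,0,40, 0,0,0,0,0,0,40, 0,0,0,0,0,0,40]'
python3 - <<'E'
from workcell import viewer
import cv2
for n in("side",): cv2.imwrite(f"pics/{n}2.png",cv2.resize(viewer.read_camera(n)[60:260,200:400,::-1],None,fx=3,fy=3))
E
```

```text
time: 4.15
tool_pos: [0.5863, -0.0287, 0.2449]
tcp_rot: [3.141, -0.002, 0.009]
wrist_force: [1.6, 0.1, 0.1]
width: 0.525
grip_force: 30.9
time: 4.95
tool_pos: [0.6046, 0.2002, 0.241]
tcp_rot: [3.141, -0.0, -0.001]
wrist_force: [0.2, -0.1, -0.2]
width: 0.524
grip_force: 30.9
```

View pics/side2.png

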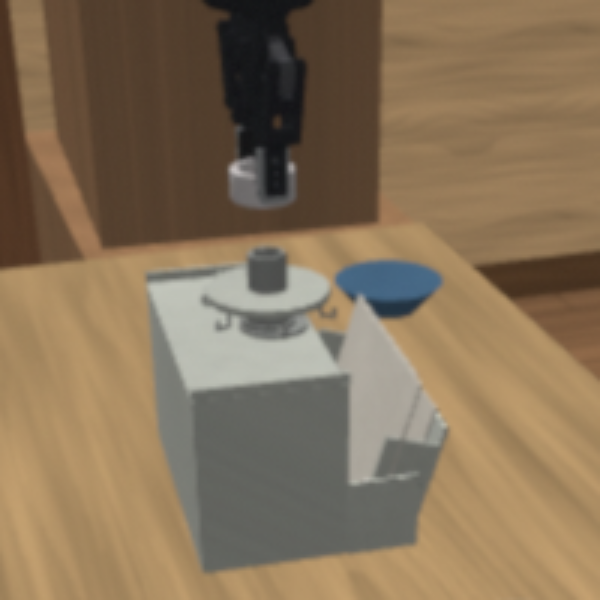

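The sleeve (crop 263,180) hangs about above the post (crop 267,265). I need roughly +2 mm in x, then a slow descent.

```bash
python3 -m inch '[2,0,15,0,0,0,40, 0,0,15,0,0,0,40, 0,0,6,0,0,0,40, 0,0,2,0,0,0,40, 0,0,2,0,0,0,40, 0,0,2,0,0,0,40, 0,0,1,0,0,0,40, 0,0,0,0,0,0,40]'
```

```text
time: 5.8
tool_pos: [0.607, 0.2014, 0.1986]
tcp_rot: [-3.141, -0.0, -0.001]
wrist_force: [0.3, 0.5, -0.2]
width: 0.522
grip_force: 30.9
```

```bash
python3 -m inch '[0,0,2,0,0,0,40, 0,0,1,0,0,0,40, 0,0,1,0,0,0,40, 0,0,1,0,0,0,40, 0,0,1,0,0,0,40, 0,0,1,0,0,0,40, 0,0,0,0,0,0,40, 0,0,0,0,0,0,40]'
```

```text
time: 6.6
tool_pos: [0.6069, 0.2012, 0.1913]
tcp_rot: [-3.142, 0.0, 0.0]
wrist_force: [0.3, 0.6, -0.2]
width: 0.519
grip_force: 30.9
```

```bash
python3 -m inch '[0,0,4,0,0,0,40, 0,0,4,0,0,0,40, 0,0,3,0,0,0,40, 0,0,2,0,0,0,40, 0,0,1,0,0,0,40, 0,0,1,0,0,0,40, 0,0,0,0,0,0,40, 0,0,0,0,0,0,40]'
```

```text
time: 7.4
tool_pos: [0.607, 0.2013, 0.1764]
tcp_rot: [-3.142, 0.0, -0.0]
wrist_force: [-0.3, -0.7, -0.0]
width: 0.525
grip_force: 30.9
```

```bash
python3 -m inch '[0,0,1,0,0,0,40, 0,0,0.5,0,0,0,40, 0,0,0.5,0,0,0,40, 0,0,0.5,0,0,0,40, 0,0,0,0,0,0,40, 0,0,0,0,0,0,40, 0,0,0,0,0,0,40, 0,0,0,0,0,0,40]'
```

```text
time: 8.2
tool_pos: [0.6069, 0.2013, 0.174]
tcp_rot: [-3.142, 0.0, -0.0]
wrist_force: [-0.5, 0.0, 1.2]
width: 0.526
grip_force: 31.1
```

```bash
python3 -m inch '[0,0,0,0,0,0,66, 0,0,0,0,0,0,66, 0,0,-10,0,0,0,66, 0,0,-20,0,0,0,66, 0,0,-30,0,0,0,66, -20,40,-5,0,0,0,66, -20,45,0,0,0,0,75, -20,45,0,0,0,0,75]'
python3 -m inch '[-20,45,0,0,0,0,75, -20,45,0,0,0,0,75, -20,45,10,0,0,0,75, -20,40,20,0,0,0,75, -20,30,35,0,0,0,75, -12,13,45,0,0,0,75, 0,0,48,0,0,0,75, 0,0,24,0,0,0,75]'
python3 - <<'E'
from workcell import viewer
import cv2
im=viewer.read_camera("side")[:,:,::-1];cv2.imwrite("pics/side3.png",im)
t=viewer.read_camera("top")[:,:,::-1];cv2.imwrite("pics/top3.png",t)
cv2.imwrite("pics/c3.png",cv2.resize(im[120:360,200:400],None,fx=2.5,fy=2.5))
E
```

```text
time: 9.0
tool_pos: [0.5467, 0.0704, 0.2402]
tcp_rot: [3.142, 0.003, 0.004]
wrist_force: [0.6, -0.8, 0.8]
width: 0.88
grip_force: 0.0
time: 9.8
tool_pos: [0.4321, -0.1462, 0.054]
tcp_rot: [-3.14, 0.003, 0.006]
wrist_force: [-0.1, -0.1, 0.3]
width: 0.878
grip_force: 0.0
```

View pics/c3.png

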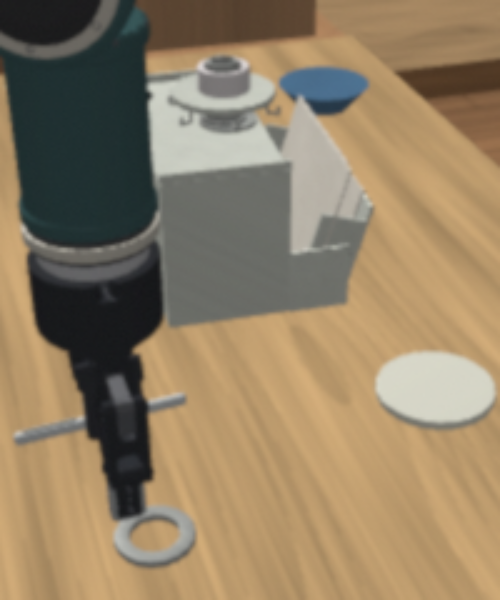

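Sleeve is seated on the wheel (crop 222,75) with the post rim showing inside it. The gripper is about 22 mm short in x of the washer (crop 155,535).

```bash
python3 -m inch '[22,0,0,0,0,0,75, 0,0,20,0,0,0,75, 0,0,20,0,0,0,75, 0,0,10,0,0,0,75, 0,0,3,0,0,0,75, 0,0,1,0,0,0,75, 0,0,0,0,0,0,75, 0,0,0,0,0,0,75]'
```

```text
time: 10.7
tool_pos: [0.4578, -0.1467, 0.004]
tcp_rot: [3.141, -0.0, 0.003]
wrist_force: [0.3, -0.9, -0.4]
width: 0.879
grip_force: 0.0
```

```bash
python3 -m inch '[-3,0,2,0,0,0,75, 0,0,2,0,0,0,70, 0,0,2,0,0,0,65, 0,0,0,0,0,0,62, 0,0,0,0,0,0,62, 0,0,0,0,0,0,62, 0,0,0,0,0,0,62, 0,0,0,0,0,0,62]'
```

```text
time: 11.5
tool_pos: [0.4541, -0.1464, -0.0029]
tcp_rot: [3.142, -0.0, 0.0]
wrist_force: [-0.5, -0.1, -0.3]
width: 0.726
grip_force: 0.0
```

```bash
python3 -m inch '[0,0,1,0,0,0,50, 0,0,0,0,0,0,50, 0,0,0,0,0,0,50, 0,0,0,0,0,0,50, 0,0,0,0,0,0,50, 0,0,0,0,0,0,50, 0,0,-10,0,0,0,50, 0,0,-20,0,0,0,50]' 40; python3 -m inch '[0,0,-10,0,0,0,50, 0,0,0,0,0,0,50, 0,0,0,0,0,0,50, 0,0,0,0,0,0,50, 0,0,0,0,0,0,50, 0,0,0,0,0,0,50, 0,0,0,0,0,0,50, 0,0,0,0,0,0,50]'
python3 - <<'E'
from workcell import viewer
import cv2
im=viewer.read_camera("side")[:,:,::-1]
cv2.imwrite("pics/c4.png",cv2.resize(im[240:400,180:360],None,fx=3,fy=3))
E
```

```text
time: 12.3
tool_pos: [0.4523, -0.1457, 0.0251]
tcp_rot: [-3.14, 0.0, 0.006]
wrist_force: [-0.1, 0.7, -0.7]
width: 0.62
grip_force: 42.2
time: 13.1
tool_pos: [0.4539, -0.1463, 0.0358]
tcp_rot: [-3.141, 0.0, 0.001]
wrist_force: [0.0, 0.4, -0.3]
width: 0.624
grip_force: 42.2
```

View pics/c4.png

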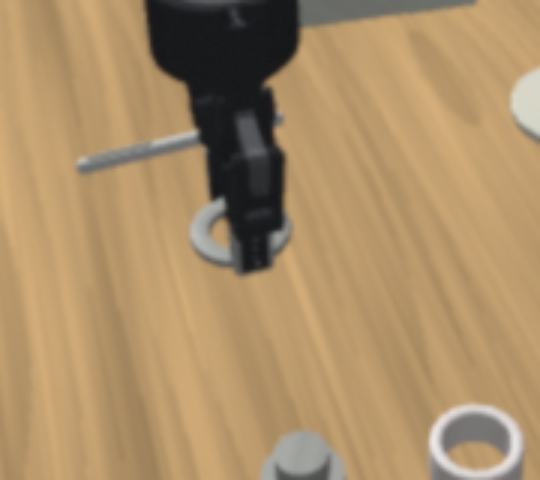

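The washer is held level between the fingers (crop 240,230). Carrying it to the post now.

```bash
python3 -m inch '[0,0,-40,0,0,0,50, 0,0,-47,0,0,0,50, 5,-15,-43,0,0,0,50, 15,-30,-35,0,0,0,50, 20,-35,-20,0,0,0,50, 20,-43,-5,0,0,0,50, 20,-43,-5,0,0,0,50, 20,-45,0,0,0,0,50]'
python3 -m inch '[20,-45,0,0,0,0,50, 18,-44,0,0,0,0,50, 12,-32,0,0,0,0,50, 3,-15,0,0,0,0,50, 0,0,0,0,0,0,50, 0,0,0,0,0,0,50, 0,0,0,0,0,0,50, 0,0,0,0,0,0,50]'
python3 - <<'E'
from workcell import viewer,sensors
import cv2,numpy as np
print(np.round(sensors.read_state()["tool_pos"],4))
im=np.hstack([cv2.resize(viewer.read_camera(n)[s][:,:,::-1],(390,390),interpolation=2) for n,s in(("side",np.s_[100:200,240:340]),("top",np.s_[180:280,137:237]))])
cv2.imwrite("pics/c5.png",im)
E
```

```text
time: 13.95
tool_pos: [0.5553, 0.0662, 0.2325]
tcp_rot: [3.142, -0.001, 0.004]
wrist_force: [1.6, 0.7, 0.2]
width: 0.626
grip_force: 42.7
time: 14.75
tool_pos: [0.6068, 0.199, 0.2312]
tcp_rot: [3.141, -0.003, -0.0]
wrist_force: [0.1, -0.1, -0.3]
width: 0.62
grip_force: 42.7
[0.6068 0.199  0.2312]
```

View pics/c5.png

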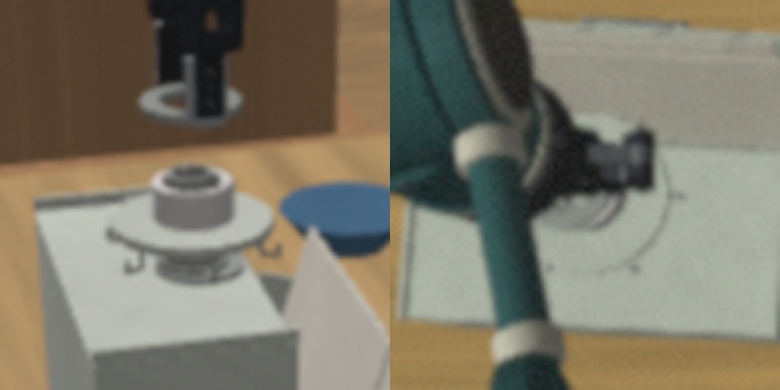

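Washer at crop (190,101) is level above the post rim at (191,178).

```bash
python3 - <<'E'
from loc import *
print(proj("side",[[.6068,.199,.238],[.6067,.2007,.1975],[.6067,.2007,.193]]))
E
python3 -m inch '[0,-2,15,0,0,0,50, 0,0,10,0,0,0,50, 0,0,5,0,0,0,50, 0,0,2,0,0,0,50, 0,0,1,0,0,0,50, 0,0,0,0,0,0,50, 0,0,0,0,0,0,50, 0,0,0,0,0,0,50]'
```

```text
[[288.59023783 126.21996767]
 [288.85130428 144.26849286]
 [288.90828512 146.25101934]]
time: 15.65
tool_pos: [0.6074, 0.2028, 0.1986]
tcp_rot: [-3.141, -0.0, -0.001]
wrist_force: [-0.0, -0.0, -0.5]
width: 0.62
grip_force: 42.7
```

```bash
python3 -m inch '[0,1.5,1,0,0,0,50, 0,0,1,0,0,0,50, 0,0,1,0,0,0,50, 0,0,1,0,0,0,50, 0,0,1,0,0,0,50, 0,0,1,0,0,0,50, 0,0,0.5,0,0,0,50, 0,0,0,0,0,0,50]'
```

```text
time: 16.45
tool_pos: [0.607, 0.2011, 0.1914]
tcp_rot: [3.142, -0.0, -0.0]
wrist_force: [-0.3, 0.5, -2.0]
width: 0.624
grip_force: 42.7
```

```bash
python3 -m inch '[0,0,1,0,0,0,50, 0,0,0.5,0,0,0,50, 0,0,0.5,0,0,0,50, 0,0,0,0,0,0,50, 0,0,0,0,0,0,50, 0,0,0,0,0,0,50, 0,0,0,0,0,0,50, 0,0,0,0,0,0,50]'
```

```text
time: 17.25
tool_pos: [0.6074, 0.2011, 0.1903]
tcp_rot: [-3.142, 0.0, -0.002]
wrist_force: [-0.6, -0.8, 5.5]
width: 0.624
grip_force: 43.3
```

```bash
python3 -m inch '[0,0,0,0,0,0,72, 0,0,0,0,0,0,72, 0,0,-10,0,0,0,72, 0,0,-20,0,0,0,72, -5,10,-25,0,0,0,72, -14,47,0,0,0,0,72, -14,47,0,0,0,0,60, -14,47,0,0,0,0,60]'
python3 -m inch '[-14,47,0,0,0,0,50, -14,47,0,0,0,0,50, -14,47,0,0,0,0,50, -14,47,0,0,0,0,50, -14,45,5,0,0,0,50, -14,45,12,0,0,0,50, -14,40,25,0,0,0,50, -14,29,35,0,0,0,50]'
python3 -m inch '[0,0,40,0,0,0,50, 0,0,0,0,0,0,50, 0,0,0,0,0,0,50, 0,0,0,0,0,0,50, 0,0,0,0,0,0,50, 0,0,0,0,0,0,50, 0,0,0,0,0,0,50, 0,0,0,0,0,0,50]'
python3 - <<'E'
from workcell import viewer,sensors
import cv2,numpy as np
cv2.imwrite("pics/side6.png",viewer.read_camera("side")[:,:,::-1]);cv2.imwrite("pics/top6.png",viewer.read_camera("top")[:,:,::-1])
im=np.hstack([cv2.resize(cv2.imread(f"pics/{f}6.png")[s],(390,390),interpolation=2) for f,s in(("side",np.s_[100:200,240:340]),("side",np.s_[300:440,210:350]))])
cv2.imwrite("pics/c6.png",im)
E
```

```text
time: 18.05
tool_pos: [0.5597, 0.0491, 0.2454]
tcp_rot: [3.142, 0.002, 0.002]
wrist_force: [1.1, -1.1, 0.4]
width: 0.706
grip_force: 0.0
time: 18.85
tool_pos: [0.449, -0.3007, 0.1698]
tcp_rot: [3.137, -0.002, 0.008]
wrist_force: [1.5, -0.3, 0.0]
width: 0.59
grip_force: 0.0
time: 19.65
tool_pos: [0.4484, -0.2968, 0.1282]
tcp_rot: [3.141, 0.001, 0.001]
wrist_force: [0.2, -0.5, 0.1]
width: 0.582
grip_force: 0.0
```

View pics/c6.png

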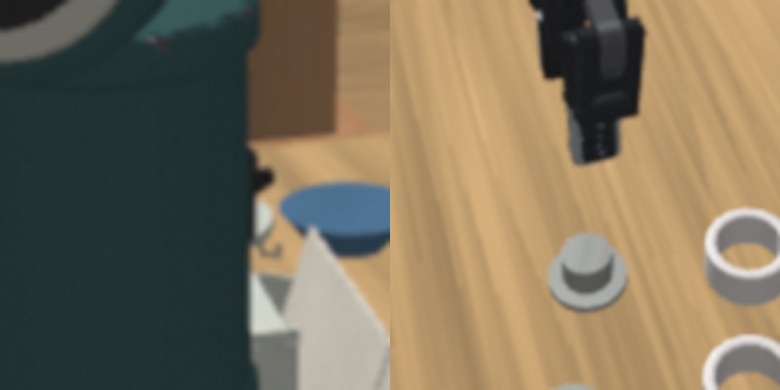

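The arm hides the stack in this view. The retainer (right crop 587,270) stands undisturbed below the fingers, so I'll descend and grip its knob.

```bash
python3 -m inch '[0,0,40,0,0,0,50, 0,0,35,0,0,0,50, 0,0,22,0,0,0,50, 0,0,7,0,0,0,50, 0,0,0,0,0,0,50, 0,0,0,0,0,0,50, 0,0,0,0,0,0,18, 0,0,0,0,0,0,18]' 50; python3 -m inch '[0,0,0,0,0,0,18, 0,0,0,0,0,0,18, 0,0,0,0,0,0,18, 0,0,0,0,0,0,18, 0,0,0,0,0,0,18, 0,0,0,0,0,0,18, 0,0,0,0,0,0,18, 0,0,0,0,0,0,18]'
```

```text
time: 20.55
tool_pos: [0.4493, -0.2978, 0.0254]
tcp_rot: [3.14, -0.0, 0.004]
wrist_force: [0.4, 1.6, 4.5]
width: 0.277
grip_force: 48.9
time: 21.35
tool_pos: [0.4493, -0.2978, 0.0254]
tcp_rot: [3.14, -0.0, 0.004]
wrist_force: [-0.3, 0.8, 5.9]
width: 0.276
grip_force: 48.8
```

```bash
python3 -m inch '[0,0,-30,0,0,0,18, 0,0,-47,0,0,0,18, 0,0,-47,0,0,0,18, 5,-15,-43,0,0,0,18, 10,-30,-35,0,0,0,18, 14,-40,-20,0,0,0,18, 14,-47,-5,0,0,0,18, 14,-47,0,0,0,0,18]'
python3 -m inch '[14,-47,0,0,0,0,18, 14,-47,0,0,0,0,18, 14,-47,0,0,0,0,18, 14,-47,0,0,0,0,18, 14,-47,0,0,0,0,18, 14,-40,0,0,0,0,18, 14,-28,0,0,0,0,18, 14,-12,0,0,0,0,18]'
python3 -m inch '[4,-5,0,0,0,0,18, 0,0,0,0,0,0,18, 0,0,0,0,0,0,18, 0,0,0,0,0,0,18, 0,0,0,0,0,0,18, 0,0,0,0,0,0,18, 0,0,0,0,0,0,18, 0,0,0,0,0,0,18]'
python3 - <<'E'
from workcell import viewer,sensors
import cv2,numpy as np
cv2.imwrite("pics/side7.png",viewer.read_camera("side")[:,:,::-1])
cv2.imwrite("pics/c7.png",cv2.resize(cv2.imread("pics/side7.png")[110:180,244:334],(765,595),interpolation=2))
E
```

```text
time: 22.15
tool_pos: [0.5062, -0.1168, 0.253]
tcp_rot: [3.14, -0.002, 0.007]
wrist_force: [1.2, -0.1, -1.5]
width: 0.278
grip_force: 49.2
time: 22.95
tool_pos: [0.6169, 0.2003, 0.2503]
tcp_rot: [-3.141, -0.005, 0.001]
wrist_force: [0.4, 0.0, -0.8]
width: 0.275
grip_force: 49.3
time: 23.75
tool_pos: [0.621, 0.2019, 0.2507]
tcp_rot: [-3.142, 0.001, -0.0]
wrist_force: [-0.1, -0.0, -1.0]
width: 0.276
grip_force: 49.3
```

View pics/c7.png

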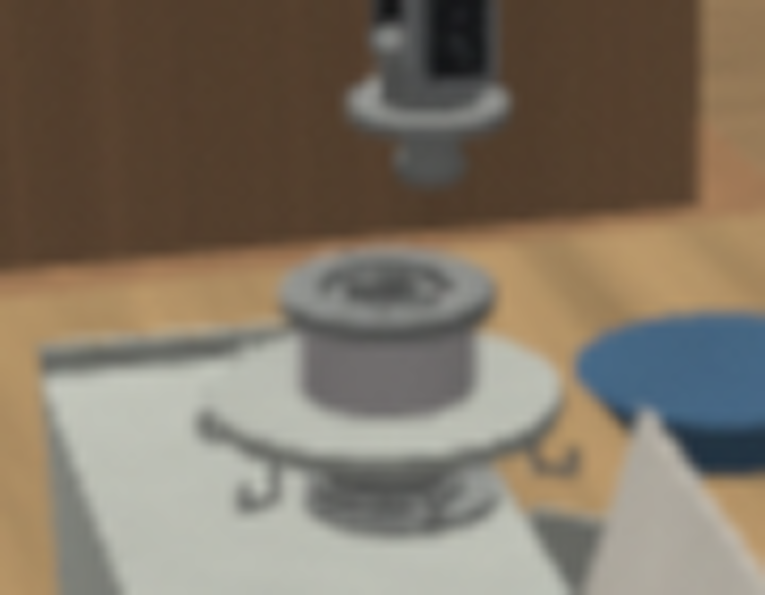

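Washer lies flat on the sleeve, centred near (388,290) with the post rim inside it. The stem tip at (430,180) is about 13 mm too far in x.

```bash
python3 - <<'E'
from loc import *
f=lambda X:((proj("side",[X])[0]-[244,110]+.5)*8.5-.5).round(1)
for X in([.621,.2019,.2253+.018],[.6198,.2019,.2433],[.621,.2019,.2253],[.6067,.2007,.1975],[.6067,.2007,.199]): print(X,f(X))
E
```

```text
[0.621, 0.2019, 0.2433] [433.8 111.6]
[0.6198, 0.2019, 0.2433] [429.2 112.1]
[0.621, 0.2019, 0.2253] [435.3 181.7]
[0.6067, 0.2007, 0.1975] [385. 295.]
[0.6067, 0.2007, 0.199] [384.8 289.4]
```

```bash
python3 -m inch '[-12.8,1,0,0,0,0,18, 0,0,12,0,0,0,18, 0,0,8,0,0,0,18, 0,0,4,0,0,0,18, 0,0,1,0,0,0,18, 0,0,0,0,0,0,18, 0,0,0,0,0,0,18, 0,0,0,0,0,0,18]' 70
```

```text
time: 24.6
tool_pos: [0.6087, 0.2012, 0.226]
tcp_rot: [-3.141, 0.0, -0.001]
wrist_force: [-0.4, -0.4, -0.4]
width: 0.265
grip_force: 68.7
```

```bash
python3 -m inch '[-0.6,0,1,0,0,0,18, 0,0,1,0,0,0,18, 0,0,1,0,0,0,18, 0,0,1,0,0,0,18, 0,0,1,0,0,0,18, 0,0,1,0,0,0,18, 0,0,0,0,0,0,18, 0,0,0,0,0,0,18]'
```

```text
time: 25.4
tool_pos: [0.6077, 0.2013, 0.2197]
tcp_rot: [-3.141, 0.0, -0.0]
wrist_force: [0.0, 2.4, -0.2]
width: 0.264
grip_force: 68.8
```

```bash
python3 -m inch '[0,-0.5,1,0,0,0,18, 0,0,1,0,0,0,18, 0,0,1,0,0,0,18, 0,0,1,0,0,0,18, 0,0,0.5,0,0,0,18, 0,0,0,0,0,0,18, 0,0,0,0,0,0,18, 0,0,0,0,0,0,18]'
```

```text
time: 26.2
tool_pos: [0.6087, 0.2018, 0.2176]
tcp_rot: [-3.141, 0.0, -0.005]
wrist_force: [-2.6, -0.6, 8.3]
width: 0.265
grip_force: 69.8
```

```bash
python3 -m inch '[0,0,1,0,0,0,18, 0,0,1,0,0,0,18, 0,0,0,0,0,0,18, 0,0,0,0,0,0,18, 0,0,0,0,0,0,18, 0,0,0,0,0,0,18, 0,0,0,0,0,0,18, 0,0,0,0,0,0,18]'
```

```text
time: 27.0
tool_pos: [0.6071, 0.2015, 0.2118]
tcp_rot: [3.141, -0.0, -0.003]
wrist_force: [1.0, -0.2, -6.0]
width: 0.269
grip_force: 69.0
```

Force flipped to −6 N, so the stem has passed the balls. A few mm remain until the flange is home.

```bash
python3 -m inch '[0,0,1,0,0,0,18, 0,0,1,0,0,0,18, 0,0,1,0,0,0,18, 0,0,1,0,0,0,18, 0,0,0.5,0,0,0,18, 0,0,0,0,0,0,18, 0,0,0,0,0,0,18, 0,0,0,0,0,0,18]'
```

```text
time: 27.8
tool_pos: [0.6079, 0.2016, 0.2088]
tcp_rot: [-3.142, 0.0, -0.001]
wrist_force: [-0.3, -1.5, 0.3]
width: 0.261
grip_force: 69.4
```

```bash
python3 -m inch '[0,0,1,0,0,0,18, 0,0,1,0,0,0,18, 0,0,1,0,0,0,18, 0,0,0,0,0,0,18, 0,0,0,0,0,0,18, 0,0,0,0,0,0,18, 0,0,0,0,0,0,18, 0,0,0,0,0,0,18]'
```

```text
time: 28.6
tool_pos: [0.6085, 0.2016, 0.2083]
tcp_rot: [-3.141, -0.0, -0.004]
wrist_force: [-2.2, -2.5, 9.4]
width: 0.271
grip_force: 70.4
```

Hard stop at 0.2083 (expected 0.2084) with 9 N. I'll relieve the load, release and retreat.

```bash
python3 -m inch '[0,0,-1.5,0,0,0,18, 0,0,-1,0,0,0,18, 0,0,0,0,0,0,45, 0,0,0,0,0,0,45, 0,0,0,0,0,0,45, 0,0,0,0,0,0,45, 0,0,-10,0,0,0,45, 0,0,-25,0,0,0,45]'
python3 -m inch '[0,0,-30,0,0,0,45, 0,0,-30,0,0,0,45, -40,0,-10,0,0,0,45, -40,0,0,0,0,0,45, -40,0,0,0,0,0,45, -20,0,0,0,0,0,45, 0,0,0,0,0,0,45, 0,0,0,0,0,0,45]'
python3 - <<'E'
from workcell import viewer,sensors
import cv2,numpy as np
im={n:viewer.read_camera(n)[:,:,::-1] for n in("side","top")}
a=cv2.resize(im["side"],(800,600))[:, :800]; a=cv2.resize(im["side"],(480,360)); b=cv2.resize(im["side"][110:180,244:334],(463,360),interpolation=2)
out=np.zeros((600,800,3),np.uint8); out[:360,:400]=cv2.resize(b,(400,360)); out[:300,400:]=cv2.resize(im["top"],(400,300)); out[300:,400:]=cv2.resize(im["side"],(400,300))
cv2.imwrite("pics/c8.png",out)
E
```

```text
time: 29.4
tool_pos: [0.6058, 0.2011, 0.2406]
tcp_rot: [3.14, -0.0, -0.009]
wrist_force: [0.3, -0.2, -0.3]
width: 0.529
grip_force: 0.0
time: 30.2
tool_pos: [0.4681, 0.2018, 0.3141]
tcp_rot: [-3.141, -0.001, -0.004]
wrist_force: [0.3, -0.4, -0.4]
width: 0.533
grip_force: 0.0
```

View pics/c8.png

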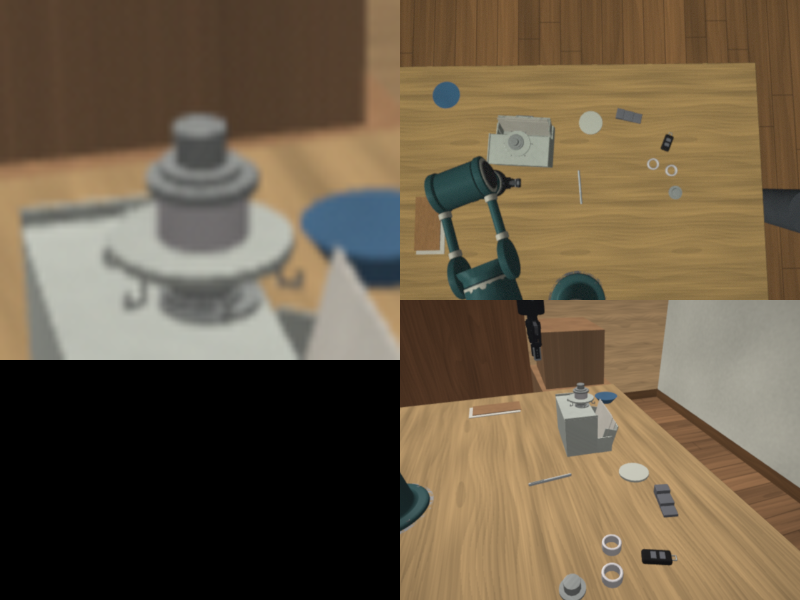

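The crop (200,150) shows the full stack upright: retainer flange flat on the washer, and the washer on the sleeve. The bystanders haven't moved and the gripper is clear.

```bash
python3 -c "
from workcell import job; print(job.finish_job())"
```

```text
the job is handed in; nothing more can be done
None
```

The key wheel is back together: the sleeve sits on the wheel, the washer lies on the sleeve, and the retainer is clicked home with its flange on the washer. It took about 30 s of the 72 s, with the highest vertical force I read on the organizer at 9.4 N; the bystanders looked unmoved, the gripper was clear, and the job is handed in.

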